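Secure the packets with the stop bar and hold the carrier up level

TASK

The packet in the near, open bay of the green carrier could slide off: set the loose steel stop bar on the carrier deck along that packet's outer long edge, centred on it, slide it in until it lies flush along the edge and the packet sits snug against the centre wall, and let go of the bar. Then pick the carrier up by its blue handle, never tipping it, and hold it steady and level with its feet a good 13 cm or more above the table so that the table can be wiped beneath; finish still holding it up, with both packets and the bar in place. Leave the dial timer, tally counter and stamp where they are.

Things in the scene. Friction and masses are not known exactly. Their poses are not given: they have to be found in the camera images.
- carrier_handle (a point): middle of the carrier's blue handle bar: 16 mm thick (carrier x), 104 mm long (y), 24 mm high; 80 mm above the deck, 92 mm above the feet. Axes are the carrier's: x across the handle, -x the near, open side (roughly toward the robot), z up. Carrier loose, about 0.45 kg; 0.7 kg loaded and then balanced about the handle
- carrier_deck (a point): centre of the carrier's green deck, on its top, 12 mm above the table, straight below the handle; axes as the handle's. Deck 250 mm (x) by 164 mm (y). A centre wall 20 mm thick (faces at x = +-10 mm) and 20 mm high runs along y. Far bay (+x): closed by a fixed rail, inner face x = +99 mm. Near bay (-x): no rail. Rails 10 mm high at the y ends, inner faces y = +-77 mm, x = -92 to 100 mm
- bar_grip (a point): middle of the orange upright grip on the loose stop bar (0.15 kg), 40 mm above the bar's underside. Steel foot 24 mm wide (bar x), 130 mm long (bar y), 14 mm high; grip in its middle, 18 mm (x) by 30 mm (y), from 14 to 60 mm above the underside. Same either way round: straight long faces 12 mm either side of this point. At first on the table left or right of the carrier
- near_packet: biscuit packet lying loose on the deck in the near bay, 86 mm (x) by 136 mm (y) by 13 mm; origin at the centre of its underside; long edges along y at x = -43 mm (outer) and +43 mm. At first it lies 6 to 11 mm off the centre wall, slightly turned; it weighs 34 g and slides when pushed
- far_packet: the same kind of packet in the far bay, between the centre wall and the fixed rail, to be left there. Origin at the centre of its underside
- dial_timer: bystander: red-topped kitchen timer, 64 mm across, 37 mm high; origin under its centre
- tally_counter: bystander: white hand tally counter 26x50x56 mm; origin under its centre
- date_stamp: bystander: wooden hand stamp 26x42 mm, 78 mm high; origin under its centre
Mind the look-alikes: they are no part of the job. Leave any purple look-alike of the part that bears bar_grip alone.

How it is judged:
On the way:
1. with the carrier still on the table, the stop bar stands on the deck, released, flush along the near packet's outer edge, and the packet is snug against the centre wall (x of bar_grip in the frame of near_packet between -0.0595 and -0.0515 m and angle between the y axis of bar_grip and the y axis of near_packet, either way round below 0.06 rad and y of bar_grip in the frame of near_packet between -0.025 and 0.025 m and z of bar_grip in the frame of carrier_handle between -0.045 and -0.035 m and angle between the z axis of each of bar_grip, near_packet and the z axis of carrier_handle, either way round below 0.06 rad and x of near_packet in the frame of carrier_handle between -0.058 and -0.049 m and z of near_packet in the frame of carrier_handle between -0.085 and -0.075 m and y of near_packet in the frame of carrier_handle between -0.02 and 0.02 m and x of far_packet in the frame of carrier_handle between 0.049 and 0.06 m and z of far_packet in the frame of carrier_handle between -0.085 and -0.075 m and contact force between the fingers and stop_bar below 0.1 N and height (world z) of carrier_handle below 0.097 m and linear speed of stop_bar below 0.02 m/s), for 0.2 s.
At the end, for the whole second after the job is handed in: the fingers hold the carrier, feet 12 cm or more above the table, level within 4 degrees and still; the bar stands on the deck within 4 mm of flush with the near packet and 3.4 degrees of parallel, centred within 25 mm; the near packet is within 5 mm of the wall, the far one in its bay (x of bar_grip in the frame of near_packet between -0.0595 and -0.0515 m and angle between the y axis of bar_grip and the y axis of near_packet, either way round below 0.06 rad and y of bar_grip in the frame of near_packet between -0.025 and 0.025 m and z of bar_grip in the frame of carrier_handle between -0.045 and -0.035 m and angle between the z axis of each of bar_grip, near_packet and the z axis of carrier_handle, either way round below 0.06 rad and x of near_packet in the frame of carrier_handle between -0.058 and -0.049 m and z of near_packet in the frame of carrier_handle between -0.085 and -0.075 m and y of near_packet in the frame of carrier_handle between -0.02 and 0.02 m and x of far_packet in the frame of carrier_handle between 0.049 and 0.06 m and z of far_packet in the frame of carrier_handle between -0.085 and -0.075 m and height (world z) of carrier_handle between 0.212 and 0.45 m and angle between carrier_handle's own z axis and vertical below 0.07 rad and linear speed of carrier below 0.03 m/s and angular speed of carrier below 0.15 rad/s and contact force between the fingers and carrier above 2 N and contact force between the fingers and stop_bar below 0.1 N); the arm keeps its last pose, push and grip.
It fails at once if the carrier is tipped by more than 14 degrees (angle between carrier_handle's own z axis and vertical above 0.25 rad).
It fails at once if the dial timer is moved by more than 30 mm (distance of dial_timer from where it was at the start of the episode above 0.03 m).
It fails at once if the tally counter is moved by more than 30 mm (distance of tally_counter from where it was at the start of the episode above 0.03 m).
It fails at once if the stamp is moved by more than 30 mm (distance of date_stamp from where it was at the start of the episode above 0.03 m).
It also fails if it takes over 58 s, if anything falls off the work surface, if the arm or the gripper's body presses on something with over 40 N, if the wrist force passes 120 N, or if a joint passes its speed limit or range.

ROBOT

A 7-joint arm with a two-finger parallel gripper is mounted at the origin on a cart in front of the work surface, level with it; the furniture and walls round the work are solid. World frame = base frame: x ahead of the robot, y to its left, z up, the work surface at z = 0. Lengths are in m, angles in rad, forces in N, time in s.
With the tool pointing down it reaches from about 0.425 to 0.875 m from the base axis. Payload 4.7 kg.
Tool frame: the origin (TCP) lies between the finger pads; the fingertips stand 14 mm ahead of it and the grasp point (between the pads) lies 5 mm behind it; z points along the fingers, y is the line along which they close (so a half turn about z gives the same grasp; the last joint's range is limited). The gripper opens to 87 mm and grips with 3 to 60 N. Pads are 19 mm wide; open, the fingers measure 117 mm over their backs; the gripper's body (75 mm by 190 mm) begins 51 mm behind the grasp point.
Start: joints at [1.206, 0.321, -0.07, 1.45, 0.023, 1.371, -0.057], TCP at [0.24, -0.604, 0.237] pointing down, gripper open.
Joint ranges: [-2.86, 2.86], [-0.3, 2.09], [-1.38, 1.24], [0.06, 2.45], [-1.56, 4.7], [0.09, 2.05], [-2.69, 2.69]. Speed limits (rad/s): [2.57, 2.57, 3.14, 3.14, 3.14, 3.14, 3.14].

INTERFACE

Orientations are given as a rotation vector (axis times angle).
In Python, from bench import ctrl gives the robot as it stands.
- The arm moves only by the shell command python3 -m inch 'ROWS' [OPENING] [FORCE]. ROWS is JSON, a list of rows, each a list of 6 numbers: the shift along the world's x, y, z in mm, then the turn, a rotation vector about the world's x, y, z in degrees. In form: [[tx, ty, tz, rx, ry, rz], ...]. A call has 1 to 20 rows; each row is the pose to reach, as a shift and turn from the pose commanded when the call began; what a row does not reach only later rows make up. A row lasts 1/8 s, in which the tool goes at most 62.5 mm and 10.7 degrees, less where a joint would pass 70% of its speed; a pose out of reach is approached as far as the arm can. A call with a gripper value outside its range is refused whole. OPENING is the finger opening in mm, from 0 to 87, set as the call begins (- or left out, the last holds). The fingers move at their own pace and stop on an object; FORCE is the grip in N (left out, the last holds). Time passes only in rows, so rows that repeat a pose let the fingers close. It gives the time, the measured TCP pose, the force, the opening and the grip force at its end, in the units of the state.
- ctrl.get_state(): the state, without advancing time (a new reading comes with each control period).
- ctrl.get_image(name): name is "scene" or "top" or "wrist"; returns (picture, depth): 384x512x3 uint8, red, green, blue; 384x512 float32, m along the optical axis (not along the pixel's ray), 0 where there is no reading.
- ctrl.camera_params(name): a dict with "mtx" (3x3 intrinsics, pixels), "dist_coeffs" ([k1, k2, p1, p2, k3] as OpenCV has them; the pictures are not rectified), "T" (4x4, takes a point from camera to world coordinates). Camera axes: x right, y down, z forward; pixel columns grow to the right and rows downward; lengths in m; the calibration is good to about 2 mm. A picture is of the moment at which its call begins: read the wrist's pose just before it. camera_params takes no time and is no camera call; for the wrist camera it gives the pose at the moment of the call.
- ctrl.close_job(): hands the job in; it is judged then, once.
The state is a dict: "time": time; "joint_positions": joint angles; "qd": joint speeds; "joint_torque": joint torques, N m; "position": TCP position; "tool_rot": TCP orientation; "ft_force": force on the tool from outside, world axes, zero at the start; "torque": the same for the moment, N m; "grip_width": opening from 0.0 (shut) to 1.0 (fully open); "grip_force": force on a finger pad.
Only numpy, scipy, OpenCV 4.12 (cv2) and the standard library are available. Lean on these libraries where they do the work, as an engineer would, in place of code of your own. Each camera call takes 0.05 s, during which the arm holds its last target. There are 200 camera calls.

## Working session

There is one attempt and no reset: what is moved stays moved. The work goes in short steps, Python scripts to look and compute and a shell command to move; the robot and the scene stay as the last step left them, time stands still between calls to the robot, and variables do not carry over. Pictures are saved under pics/ and viewed, at most 10 in all, crops included, and the job is handed in when it is done.

```bash
mkdir -p pics; ls
cat > h.py <<'E'
import numpy as np, cv2
from bench import ctrl
def grab(n):
    p=ctrl.camera_params(n); im,d=ctrl.get_image(n); return im,d,p
def ray(p,uv,z):
    uv=np.array(uv,float).reshape(-1,1,2)
    n=cv2.undistortPoints(uv,np.array(p["mtx"]),np.array(p["dist_coeffs"])).reshape(-1,2)
    T=np.array(p["T"]); d=np.c_[n,np.ones(len(n))]@T[:3,:3].T; o=T[:3,3]
    return o+d*((z-o[2])/d[:,2])[:,None]
def cloud(d,p):
    h,w=d.shape; u,v=np.meshgrid(np.arange(w),np.arange(h))
    n=cv2.undistortPoints(np.stack([u,v],-1).reshape(-1,1,2).astype(float),np.array(p["mtx"]),np.array(p["dist_coeffs"])).reshape(h,w,2)
    T=np.array(p["T"]); return np.dstack([n*d[...,None],d])@T[:3,:3].T+T[:3,3]
def save(n,im): cv2.imwrite("pics/"+n,im[...,::-1])
E
python3 - <<'E'
from h import *
a,_,p=grab("top"); b,_,q=grab("scene")
save("a.png",a); save("b.png",b)
print(p["T"],q["T"]); print(ctrl.get_state())
E
```

```text
pics
[[-0.00275765 -0.98667126  0.16270287  0.3215597 ]
 [-0.99997273  0.00383541  0.00631031 -0.0025822 ]
 [-0.00685023 -0.16268104 -0.98665493  1.21054342]
 [ 0.          0.          0.          1.        ]] [[-0.81384404 -0.41227765  0.40949362  0.03290131]
 [-0.58104025  0.5687926  -0.58212302  0.68781623]
 [ 0.00707937 -0.71168962 -0.70245837  0.88752463]
 [ 0.          0.          0.          1.        ]]
{'time': 0.1, 'joint_positions': array([ 1.20609787,  0.32174677, -0.07009181,  1.45159057,  0.02258707,
        1.37080709, -0.05692009]), 'qd': array([-0.00116561, -0.00121365, -0.00170347, -0.00432955,  0.00021483,
        0.00076545,  0.00043208]), 'joint_torque': array([ 4.34999274e-04, -4.92569304e+01, -4.05523963e-01, -3.13403070e+01,
       -6.41196314e-02,  3.94291466e-02,  1.08230111e-04]), 'position': array([ 0.24015452, -0.60347827,  0.23555343]), 'tool_rot': array([-3.08372374e+00, -5.91160707e-01,  6.45846483e-04]), 'ft_force': array([ 0.31448352, -0.02678638,  0.6102712 ]), 'torque': array([ 0.03448683, -0.0123617 ,  0.03644989]), 'grip_force': 0.0, 'grip_width': 0.9993789414983881}
```

```bash
python3 -m inch --help 2>&1 | head -5; ls pics
```

```text
invalid input: not JSON, or not a number
a.png
b.png
```

View pics/a.png

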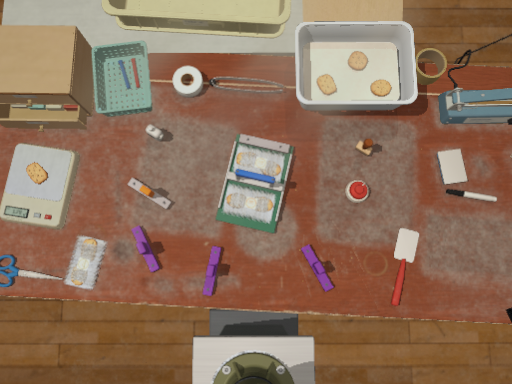

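View pics/b.png

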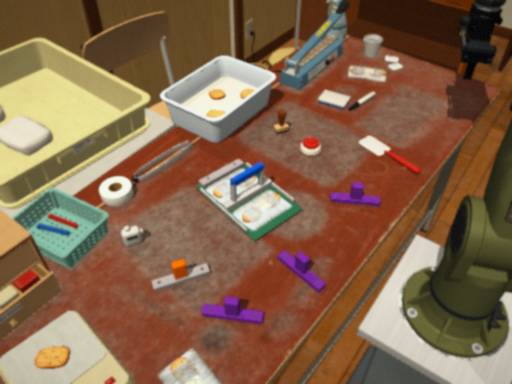

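In the top view, the bar with the orange grip on a steel foot is at (149,193). The purple look-alikes are at (145,249), (212,271) and (317,267). I choose the orange one. The carrier's blue handle is at (255,176), the tally counter at (155,131), the timer at (357,190) and the stamp at (365,147).

```bash
cat >> h.py <<'E'
def mask(im,lo,hi,roi=None):
    m=cv2.inRange(cv2.cvtColor(im,cv2.COLOR_RGB2HSV),lo,hi)
    if roi: 
        k=np.zeros_like(m); x0,y0,x1,y1=roi; k[y0:y1,x0:x1]=1; m=m*k
    return m
def rect(pts):
    (c,s,a)=cv2.minAreaRect((np.array(pts)[:,:2]*1000).astype(np.float32))
    if s[0]<s[1]: s=s[::-1]; a+=90
    return np.round(c,1),np.round(s,1),round((a+90)%180-90,1)  # long axis angle from world x
E
python3 - <<'E'
from h import *
im,d,p=grab("top"); P=cloud(d,p)
roi=(205,120,305,245)
def biggest(m):
    c=max(cv2.findContours(m,0,2)[0],key=cv2.contourArea); return c.reshape(-1,2)
for n,lo,hi,r,z in [("blue",(100,120,80),(125,255,255),roi,.104),("green",(60,80,40),(90,255,200),roi,.012),
  ("orange",(5,180,150),(20,255,255),(120,170,180,215),.06)]:
    m=mask(im,lo,hi,r); c=np.argwhere(m)[:,::-1]; q=ray(p,c,z)
    print(n,len(c),rect(q),np.round(np.median(P[m>0],0),3))
    if n=="green":
        print(c.min(0),c.max(0))
# steel bar by depth 
R=P[170:215,120:180]; k=(R[...,2]>.008)&(R[...,2]<.02); print("bar",rect(R[k]),np.median(R[k][:,2]))
save("c.png",cv2.resize(im[115:250,115:310],None,fx=4,fy=4))
E
```

```text
blue 214 (array([559.4,  -5.7]), array([98. , 15.5]), 77.2) [ 0.559 -0.004  0.103]
green 612 (array([538.8,  -2.1]), array([202.2, 159.8]), -14.3) [ 0.456 -0.     0.012]
[217 149] [284 232]
orange 56 (array([531.5, 283.8]), array([27.4, 14.6]), 56.5) [0.531 0.285 0.06 ]
bar (array([520.4, 292.6]), array([129.3,  48.4]), 57.5) 0.014260513418384413
```

View pics/c.png

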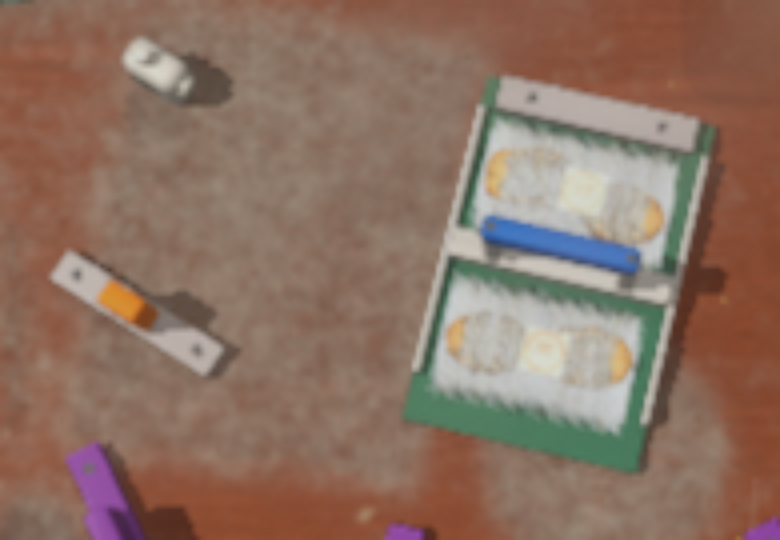

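The crop confirms it: the orange grip sits mid-foot at crop (127,304), and the carrier's near bay opens towards the robot at crop (525,440). Next I compute the first shift and turn.

```bash
cat >> h.py <<'E'
from scipy.spatial.transform import Rotation as Ro
def go(xy,z,ang):
    """shift (mm) and rotvec (deg) so TCP reaches xy,z (m) pointing down, tool y along world angle ang (deg), +/-180"""
    s=ctrl.get_state(); R=Ro.from_rotvec(s["tool_rot"]); sh=np.round((np.r_[xy,z]-s["position"])*1000,1)
    o=[]
    for a in (ang,ang+180):
        y=np.array([np.cos(np.radians(a)),np.sin(np.radians(a)),0]); zz=np.array([0,0,-1.]); x=np.cross(y,zz)
        o.append(np.round(np.degrees((Ro.from_matrix(np.c_[x,y,zz])*R.inv()).as_rotvec()),1))
    print("shift",sh,"turn",o, "t",round(s["time"],2),"q",np.round(s["joint_positions"],2),"f",np.round(s["ft_force"],1))
E
python3 - <<'E'
from h import *
go((.5315,.2838),.2,57)
E
```

```text
shift [291.3 887.4 -35.7] turn [array([-0.000e+00, -1.000e-01,  1.253e+02]), array([ -0.1,   0. , -54.7])] t 0.15 q [ 1.21  0.32 -0.07  1.45  0.02  1.37 -0.06] f [0.1 0.3 0.3]
```

```bash
python3 -m inch '[[50,50,0,0,0,8],[95,100,0,0,0,18],[130,155,0,0,0,27],[155,210,0,0,0,36],[180,265,0,0,0,45],[200,320,0,0,0,53],[215,375,0,0,0,61],[230,430,0,0,0,69],[245,485,0,0,0,77],[255,540,0,0,0,85],[260,600,0,0,0,93],[270,655,0,0,0,101],[275,710,0,0,0,109],[280,770,-10,0,0,117],[285,820,-20,0,0,125],[291,870,-30,0,0,125],[291,887,-36,0,0,125],[291,887,-36,0,0,125]]' 60
python3 - <<'E'
from h import *
go((.5315,.2838),.2,57)
im,d,p=grab("wrist"); m=mask(im,(5,180,120),(20,255,255)); c=np.argwhere(m)[:,::-1]
print(len(c),c.min(0),c.max(0)); P=cloud(d,p)
k=(m>0)&(P[...,2]>.057)&(P[...,2]<.064); print(k.sum(),rect(P[k]),P[k].mean(0))
kk=(P[...,2]>.011)&(P[...,2]<.018)&(np.hypot(P[...,0]-.53,P[...,1]-.284)<.09); print("foot",rect(P[kk]))
k2=(m>0); print(rect(ray(p,c,.06)))
save("d.png",im)
E
```

```text
time: 2.4
position: [0.5304, 0.2837, 0.1998]
tool_rot: [-0.896, -3.009, 0.001]
ft_force: [-0.4, -0.3, 1.0]
grip_width: 0.687
grip_force: 0.0
shift [1.1 0.1 0.2] turn [array([ 0. , -0.1,  0.2]), array([  -0.2,   -0. , -179.8])] t 2.4 q [ 0.18  0.36 -0.89  1.6   0.29  1.32  0.24] f [-0.4 -0.3  1. ]Traceback (most recent call last):
  File "<stdin>", line 4, in <module>
    return umr_minimum(a, axis, None, out, keepdims, initial, where)
ValueError: zero-size array to reduction operation minimum which has no identity
```

Run:
```python
from h import *
im,d,p=grab("wrist"); save("d.png",im); print(np.round(p["T"],3),np.median(d)); np.save("w.npy",d)
```

```text
[[ 0.55   0.81   0.202  0.477]
 [ 0.835 -0.533 -0.135  0.319]
 [-0.001  0.243 -0.97   0.349]
 [ 0.     0.     0.     1.   ]] 0.29851556
```

View pics/d.png

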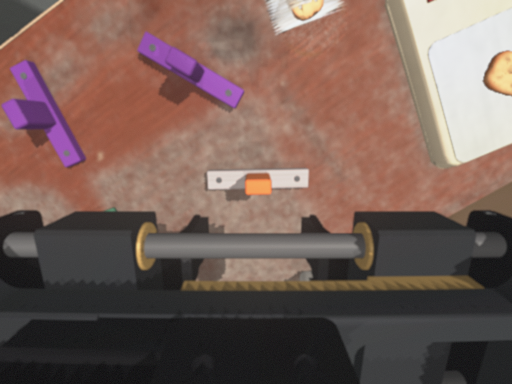

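The orange grip is at (258,184) on the steel foot, square to the fingers. I'll loosen the mask and measure.

Run:
```python
from h import *
im,d,p=grab("wrist"); print(im[184,258], cv2.cvtColor(im[184:185,258:259],cv2.COLOR_RGB2HSV)); P=cloud(d,p)
m=mask(im,(4,150,120),(20,255,255),(200,150,320,205)); c=np.argwhere(m)[:,::-1]
print(len(c),c.min(0),c.max(0)); k=(m>0)&(P[...,2]>.056)&(P[...,2]<.066); print("top",k.sum(),rect(P[k]))
kk=(P[...,2]>.010)&(P[...,2]<.019)&(np.hypot(P[...,0]-.53,P[...,1]-.284)<.09)
kk[:, :]&=mask(im,(0,0,140),(180,60,255))>0; print("foot",kk.sum(),rect(P[kk]))
m2=mask(im,(0,0,140),(180,60,255),(190,160,330,200)); print("foot ray", rect(ray(p,np.argwhere(m2)[:,::-1],.014)))
# full top-edge: x extents of grip at z=.06 from bottom image edge
q=ray(p,c,.06); print("ray",rect(q))
```

```text
[244 166  95] [[[ 14 156 244]]]
472 [246 173] [271 193]
top 386 (array([532.9, 286.4]), array([28.2, 17.3]), 57.6)
foot 1463 (array([533.4, 286. ]), array([129.9,  24.3]), 57.7)
foot ray (array([530.8, 278.3]), array([146.9,  50.4]), 58.5)
ray (array([530.9, 287.3]), array([28.2, 22. ]), 59.7)
```

```bash
python3 -m inch '[[3,2,-50,0,0,0.7],[3,2,-100,0,0,0.7],[3,2,-140,0,0,0.7],[3,2,-158,0,0,0.7],[3,2,-160,0,0,0.7],[3,2,-160,0,0,0.7]]' 60 && python3 -m inch '[[0,0,0,0,0,0],[0,0,0,0,0,0],[0,0,0,0,0,0],[0,0,0,0,0,0],[0,0,0,0,0,0]]' 10 35
python3 - <<'E'
from h import *
im,d,p=grab("top"); P=cloud(d,p)
# carrier, precise: blue top from depth, deck from depth
k=(mask(im,(100,120,60),(125,255,255),(205,120,305,245))>0)&(P[...,2]>.1); print("blue",rect(P[k]))
c=np.argwhere(mask(im,(60,80,40),(90,255,200),(205,120,305,245)))[:,::-1]; print("green",rect(ray(p,c,.012)))
im,d,p=grab("scene"); P=cloud(d,p)
k=(mask(im,(100,120,60),(125,255,255),(225,155,275,205))>0)&(P[...,2]>.099); print("blue",rect(P[k]))
go((.45,.02),.16,77)
E
```

```text
time: 3.3
position: [0.5356, 0.2853, 0.0423]
tool_rot: [0.882, 3.013, 0.003]
ft_force: [-0.8, 0.4, 0.4]
grip_width: 0.692
grip_force: 0.0
time: 3.92
position: [0.5344, 0.2851, 0.0408]
tool_rot: [0.882, 3.015, -0.0]
ft_force: [-0.6, -0.2, 1.7]
grip_width: 0.34
grip_force: 35.0
blue (array([559.7,  -5.7]), array([98. , 15.4]), 76.9)
green (array([539.5,  -1.2]), array([203. , 159.6]), -13.5)
blue (array([320.9, 338.8]), array([901.6,  77.9]), -55.4)
shift [ -84.4 -265.   119.2] turn [array([ 0. ,  0. , 19.6]), array([   0. ,   -0. , -160.4])] t 4.03 q [ 0.11  0.53 -0.81  1.75  0.43  1.05  0.15] f [-1.  -1.3  2.7]
```

```bash
python3 -m inch '[[0,0,20,0,0,0],[0,0,70,0,0,0],[0,-15,125,0,0,2],[10,-60,160,0,0,5],[25,-110,190,0,0,9],[45,-160,215,0,0,12],[60,-215,229,0,0,15],[75,-265,229,0,0,18],[86,-300,229,0,0,19.4],[86,-305,229,0,0,19.4],[86,-305,229,0,0,19.4],[86,-305,229,0,0,19.4]]'
python3 - <<'E'
from h import *
im,d,p=grab("wrist"); P=cloud(d,p); save("e.png",im); np.savez("e.npz",im=im,P=P)
import pickle; pickle.dump(p,open("e.pkl","wb"))
k=(mask(im,(100,100,60),(125,255,255))>0)&(P[...,2]>.098)&(P[...,2]<.115); print("blue",rect(P[k]),np.median(P[k][:,2]))
k=(mask(im,(55,60,30),(95,255,220))>0)&(abs(P[...,2]-.012)<.006); print("green",rect(P[k]))
E
```

```text
time: 5.52
position: [0.62, -0.0176, 0.2702]
tool_rot: [0.356, 3.121, 0.001]
ft_force: [-0.4, 0.3, -2.2]
grip_width: 0.341
grip_force: 35.0
blue (array([562.5,  -5.3]), array([100.2,  13.8]), 76.9) 0.10390193531374617
green (array([553.2,  -3.7]), array([228. , 161.1]), -13.8)
```

View pics/e.png

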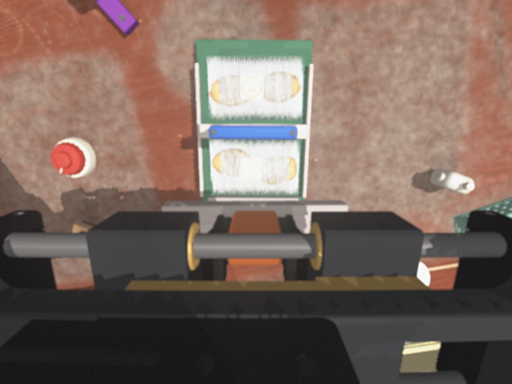

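The wrist view shows the carrier squarely: outer deck edge at v≈40, near packet from v 57 to 118, and the handle at (253,131). I'll fit the deck edge, packet edge and handle.

```bash
cat > fit.py <<'E'
import pickle; from h import *
z=np.load("e.npz"); im,P=z["im"],z["P"]; p=pickle.load(open("e.pkl","rb"))
g=(mask(im,(55,60,30),(95,255,220))>0)
def line(pts):
    vx,vy,x,y=cv2.fitLine((pts[:,:2]*1000).astype(np.float32),cv2.DIST_HUBER,0,.01,.01).ravel()
    a=np.degrees(np.arctan2(vy,vx))%180; return np.array([x,y]),a
oe=[];pe=[]
for u in range(204,308):
    r=np.where(g[30:70,u])[0]+30
    if len(r): oe.append((u,r[0]-.5))
for u in range(218,295):
    r=np.where(g[30:75,u])[0]+30
    pe.append((u,r[-1]+.5))
O,ao=line(ray(p,oe,.012)); 
Q,aq=line(ray(p,pe,.018)); print("outer",O,ao,"packet",Q,aq)
k=(mask(im,(100,100,60),(125,255,255))>0)&(P[...,2]>.098)&(P[...,2]<.115)
H=np.array(rect(P[k])[0]); yaw=np.radians(ao-90); X=np.array([np.cos(yaw),np.sin(yaw)]);Y=np.array([-X[1],X[0]])
print("yaw",np.degrees(yaw),"outer edge rel handle",(O-H)@X,"packet edge",(Q-H)@X)
k=(P[...,2]>.021)&(P[...,2]<.032)&(cv2.inRange(cv2.cvtColor(im,cv2.COLOR_RGB2HSV),(0,0,0),(180,255,255))>0)
L=(P[...,:2]*1000-H)@np.c_[X,Y]; k&=(L[...,0]<-13)&(L[...,0]>-125)&(abs(L[...,1])<74)
c,s,a=rect(P[k]); print("near packet",(c-H)@np.c_[X,Y],s,a)
for x in (-124,-108): print(x,H+x*X)
E
python3 fit.py
```

```text
outer [442.5942    21.373362] 76.91082 packet [465.91635   31.190924] 76.51986
yaw -13.089179 outer edge rel handle -122.83113625464657 packet edge -102.33828856116551
near packet [-60.19813565   1.91688967] [125.7  73.2] 76.9
-124 [441.72167206  22.78195496]
-108 [457.30597687  19.15847702]
```

```bash
python3 -m inch '[[-50,12,0,0,0,0],[-105,25,0,0,0,0],[-150,36,-10,0,0,0],[-172,40,-55,0,0,0],[-172,40,-105,0,0,0],[-172,40,-150,0,0,0],[-172,40,-185,0,0,0],[-172,40,-200,0,0,0],[-172,40,-207,0,0,0],[-172,40,-207,0,0,0],[-172,40,-207,0,0,0]]'
python3 - <<'E'
from h import *
go((.4479,.0224),.054,76.9)
im,d,p=grab("scene"); save("f.png",cv2.resize(im[150:260,170:330],None,fx=5,fy=5))
E
```

```text
time: 6.95
position: [0.4494, 0.0201, 0.0637]
tool_rot: [0.361, 3.119, -0.0]
ft_force: [-0.2, 0.3, -1.3]
grip_width: 0.342
grip_force: 35.0
shift [-1.5  2.3 -9.7] turn [array([0. , 0.1, 0.1]), array([ 2.000e-01, -1.000e-01, -1.799e+02])] t 6.95 q [ 0.81  0.15 -0.95  2.1   0.15  0.96  1.12] f [-0.2  0.3 -1.3]
```

View pics/f.png

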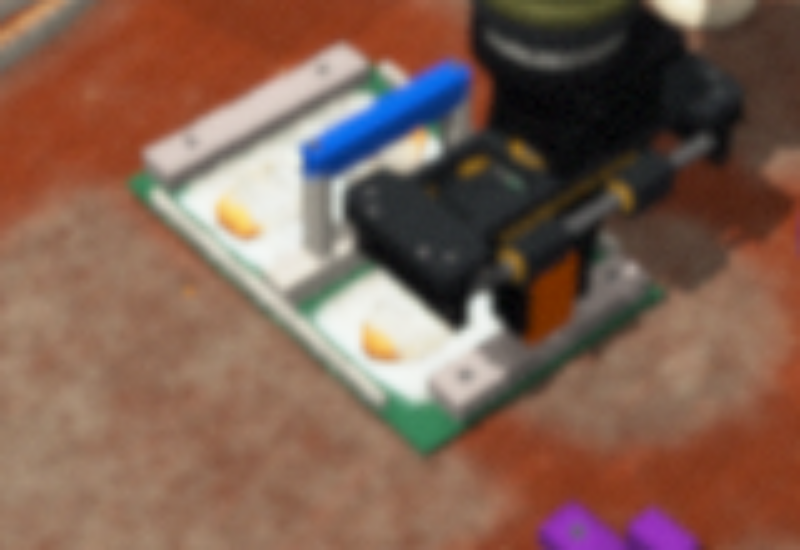

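The bar hovers just above the outer edge of the deck, parallel to it. I lower it, then slide it in.

```bash
python3 -m inch '[[-3,2.5,-2,0,0,0],[-3,2.5,-5,0,0,0],[-3,2.5,-8,0,0,0],[-3,2.5,-9.5,0,0,0],[-3,2.5,-9.5,0,0,0],[-3,2.5,-9.5,0,0,0]]'; python3 -m inch '[[1,-0.2,0,0,0,0],[2,-0.5,0,0,0,0],[3,-0.7,0,0,0,0],[4,-0.9,0,0,0,0],[5,-1.2,0,0,0,0],[6,-1.4,0,0,0,0],[7,-1.6,0,0,0,0],[8,-1.9,0,0,0,0],[8,-1.9,0,0,0,0]]'
```

```text
time: 7.75
position: [0.4454, 0.0226, 0.0531]
tool_rot: [0.361, 3.121, 0.0]
ft_force: [-0.5, -0.3, -1.1]
grip_width: 0.345
grip_force: 35.0
time: 8.88
position: [0.4535, 0.0206, 0.0531]
tool_rot: [0.361, 3.121, 0.0]
ft_force: [-0.5, 0.3, -2.1]
grip_width: 0.342
grip_force: 35.0
```

```bash
S='python3 -m inch'; python3 -m inch '[[1,-0.2,0,0,0,0],[2,-0.5,0,0,0,0],[3,-0.7,0,0,0,0],[4,-0.9,0,0,0,0],[4,-0.9,0,0,0,0],[4,-0.9,0,0,0,0]]' | grep -E 'pos|ft'; python3 -m inch '[[0.5,-0.1,0,0,0,0],[1,-0.2,0,0,0,0],[1,-0.2,0,0,0,0],[1,-0.2,0,0,0,0]]'| grep -E 'pos|ft'; python3 -m inch '[[0.5,-0.1,0,0,0,0],[1,-0.2,0,0,0,0],[1,-0.2,0,0,0,0],[1,-0.2,0,0,0,0]]'| grep -E 'pos|ft'; python3 -m inch '[[0.5,-0.1,0,0,0,0],[1,-0.2,0,0,0,0],[1,-0.2,0,0,0,0],[1,-0.2,0,0,0,0]]'| grep -E 'pos|ft'
python3 - <<'E'
from h import *
for _ in range(3): grab("top"); print(np.round(ctrl.get_state()["ft_force"],1))
im,d,p=grab("top"); P=cloud(d,p)
k=(mask(im,(100,120,60),(125,255,255),(205,120,305,245))>0)&(P[...,2]>.1); print("blue",rect(P[k]))
E
```

```text
position: [0.4574, 0.0198, 0.0531]
ft_force: [0.5, 0.3, -1.2]
position: [0.4576, 0.0197, 0.0529]
ft_force: [-3.3, 1.6, 0.4]
position: [0.4578, 0.0197, 0.0528]
ft_force: [-7.2, 1.9, 3.2]
position: [0.4579, 0.0197, 0.0528]
ft_force: [-9.0, 2.8, 6.6]
[-9.2  2.5  7.3]
[-9.1  3.2  7.8]
[-9.2  2.   7. ]
blue (array([449.6,  18.9]), array([240.5,  98.1]), -12.6)
```

Flush: the push stalled at about 9 N with the packet against the wall. I'll relax the push, release and rise.

```bash
python3 -m inch '[[-1,0.2,0,0,0,0],[-2,0.5,0,0,0,0],[-2,0.5,0,0,0,0],[-2,0.5,0,0,0,0]]'; python3 -m inch '[[0,0,0,0,0,0],[0,0,0,0,0,0],[0,0,0,0,0,0],[0,0,0,0,0,0]]' 50;  python3 -m inch '[[0,0,15,0,0,0],[0,0,40,0,0,0],[0,0,90,0,0,0],[0,0,140,0,0,0],[45,-10,190,0,0,0],[100,-23,217,0,0,0],[150,-35,217,0,0,0],[164,-39,217,0,0,0],[164,-39,217,0,0,0],[164,-39,217,0,0,0]]'
python3 - <<'E'
from h import *
import pickle
im,d,p=grab("wrist"); P=cloud(d,p); save("g.png",im); np.savez("e.npz",im=im,P=P); pickle.dump(p,open("e.pkl","wb"))
go((.563,-.0055),.27,-13)
E
python3 fit.py
python3 - <<'E'
from h import *
z=np.load("e.npz"); im,P=z["im"],z["P"]
m=mask(im,(4,140,100),(22,255,255)); k=(m>0)&(P[...,2]>.062)&(P[...,2]<.08); print("grip top",k.sum(),rect(P[k]))
E
```

```text
time: 11.82
position: [0.4583, 0.0196, 0.053]
tool_rot: [-0.361, -3.121, -0.0]
ft_force: [-3.6, 0.4, -2.2]
grip_width: 0.345
grip_force: 35.0
time: 12.32
position: [0.4588, 0.0196, 0.0533]
tool_rot: [0.361, 3.12, 0.0]
ft_force: [-0.4, 0.4, 0.1]
grip_width: 0.571
grip_force: 0.0
time: 13.58
position: [0.6211, -0.0181, 0.271]
tool_rot: [0.358, 3.121, -0.001]
ft_force: [-0.5, -0.2, 0.3]
grip_width: 0.576
grip_force: 0.0
shift [-58.1  12.8  -1.1] turn [array([  0.1,  -0. , -89.9]), array([ 0. ,  0.1, 90.1])] t 13.62 q [ 0.72  0.39 -0.96  1.45  0.32  1.47  1.1 ] f [-0.8 -0.5  0.7]
grip top 397 (array([457.8,  21.1]), array([28.6, 18.4]), 76.1)Traceback (most recent call last):
  File "fit.py", line 13, in <module>
    pe.append((u,r[-1]+.5))
                 ~^^^^
IndexError: index -1 is out of bounds for axis 0 with size 0
```

View pics/g.png

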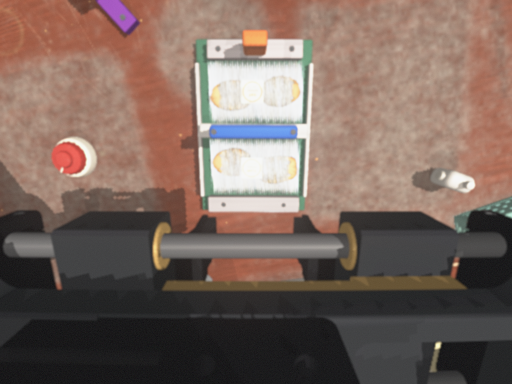

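The bar at (255,47) lies flush along the packet, whose inner edge touches the wall at v≈122. A quick numeric check before the lift.

Run:
```python
from h import *
z=np.load("e.npz"); im,P=z["im"],z["P"]
k=(mask(im,(100,100,60),(125,255,255))>0)&(P[...,2]>.098)&(P[...,2]<.115); H,s,a=rect(P[k]); print("handle",H,s,a)
t=np.radians(a-90); X=np.array([np.cos(t),np.sin(t)]); B=np.c_[X,[-X[1],X[0]]]
L=(P[...,:2]*1000-H)@B; h=P[...,2]
def r(n,k): 
    c,s,a2=rect(P[k]); print(n,k.sum(),np.round((c-H)@B,1),s,a2)
r("foot",(L[...,0]<-80)&(L[...,0]>-135)&(abs(L[...,1])<77)&(abs(h-.026)<.004)&(mask(im,(0,0,120),(180,70,255),(200,36,310,60))>0))
m=mask(im,(4,140,100),(22,255,255)); r("grip",(m>0)&(h>.066)&(h<.08)&(L[...,0]<-80))
r("packet+foot",(L[...,0]<-12)&(L[...,0]>-135)&(abs(L[...,1])<74)&(abs(h-.0245)<.006))
go(H/1000,.27,a-90)
```

```text
handle [562.9  -5.7] [100.5  14.4] 75.9
foot 1456 [-1.079e+02 -1.000e-01] [131.  23.] 76.9
grip 397 [-108.5    0.4] [28.6 18.4] 76.1
packet+foot 5664 [-66.3   0.6] [131.  106.1] 76.9
shift [-58.2  12.6  -1.1] turn [array([  0.1,  -0. , -91. ]), array([ 0. ,  0.1, 89. ])] t 13.62 q [ 0.72  0.39 -0.96  1.45  0.32  1.47  1.1 ] f [-0.8 -0.5  0.7]
```

```bash
python3 -m inch '[[-15,3,0,0,0,-10],[-30,6,0,0,0,-20],[-45,9,0,0,0,-30],[-58,12.5,0,0,0,-40],[-58,12.5,0,0,0,-50],[-58,12.5,0,0,0,-60],[-58,12.5,0,0,0,-70],[-58,12.5,0,0,0,-80],[-58,12.5,0,0,0,-90],[-58,12.5,-40,0,0,-90],[-58,12.5,-90,0,0,-90],[-58,12.5,-130,0,0,-90],[-58,12.5,-130,0,0,-90],[-58,12.5,-130,0,0,-90]]' 60
python3 - <<'E'
from h import *
go((.5632,-.0056),.087,-13.1)
E
```

```text
time: 15.38
position: [0.565, -0.0066, 0.1423]
tool_rot: [2.46, 1.95, 0.003]
ft_force: [-0.2, 0.4, 0.3]
grip_width: 0.689
grip_force: 0.0
shift [ -1.8   1.  -55.3] turn [array([0. , 0.2, 0.1]), array([ 3.000e-01, -1.000e-01, -1.799e+02])] t 15.38 q [ 0.62  0.29 -0.76  1.76  0.22  1.17 -0.43] f [-0.2  0.4  0.3]
```

```bash
python3 -m inch '[[-2,1,-25,0,0.2,0],[-2,1,-45,0,0.2,0],[-2,1,-55,0,0.2,0],[-2,1,-55,0,0.2,0],[-2,1,-55,0,0.2,0]]'; python3 -m inch '[[0,0,0,0,0,0],[0,0,0,0,0,0],[0,0,0,0,0,0],[0,0,0,0,0,0]]' 25 20;python3 -m inch '[[0,0,0,0,0,0],[0,0,0,0,0,0],[0,0,0,0,0,0],[0,0,0,0,0,0],[0,0,0,0,0,0]]' 5 55
```

```text
time: 16.0
position: [0.563, -0.0058, 0.0858]
tool_rot: [-2.461, -1.951, 0.003]
ft_force: [0.8, -0.4, 0.5]
grip_width: 0.691
grip_force: 0.0
time: 16.5
position: [0.5624, -0.0059, 0.0851]
tool_rot: [-2.46, -1.95, 0.004]
ft_force: [0.1, -0.7, 0.1]
grip_width: 0.333
grip_force: 0.0
time: 17.12
position: [0.5623, -0.0058, 0.0851]
tool_rot: [-2.46, -1.95, 0.004]
ft_force: [0.3, -0.6, 0.2]
grip_width: 0.179
grip_force: 55.0
```

```bash
python3 -m inch '[[0,0,1,0,0,0],[0,0,3,0,0,0],[0,0,6,0,0,0],[0,0,9,0,0,0],[0,0,12,0,0,0],[0,0,14,0,0,0],[0,0,15,0,0,0],[0,0,15,0,0,0]]' - 60
python3 - <<'E'
from h import *
im,d,p=grab("top"); P=cloud(d,p); s=ctrl.get_state(); print(s["torque"],s["ft_force"])
k=(mask(im,(60,80,40),(90,255,200),(205,120,305,255))>0)&(P[...,2]<.06)&(P[...,2]>.015); Q=P[k]; print(k.sum(),np.linalg.lstsq(np.c_[Q[:,:2],np.ones(len(Q))],Q[:,2],rcond=None)[0])
E
```

```text
time: 18.12
position: [0.5624, -0.0058, 0.1001]
tool_rot: [-2.46, -1.95, 0.004]
ft_force: [1.0, 0.7, -8.3]
grip_width: 0.179
grip_force: 60.0
[-0.03332117 -0.12815762  0.02317458] [-0.19182586  0.36383875 -6.90143301]
83 [-0.00787669  0.01073309  0.03031736]
```

Carrying about 7 N and level within 1°. I raise it gently.

```bash
python3 -m inch '[[0,0,2,0,0,0],[0,0,6,0,0,0],[0,0,13,0,0,0],[0,0,22,0,0,0],[0,0,32,0,0,0],[0,0,42,0,0,0],[0,0,53,0,0,0],[0,0,64,0,0,0],[0,0,75,0,0,0],[0,0,86,0,0,0],[0,0,97,0,0,0],[0,0,107,0,0,0],[0,0,116,0,0,0],[0,0,123,0,0,0],[0,0,128,0,0,0],[0,0,131,0,0,0],[0,0,132,0,0,0],[0,0,132,0,0,0],[0,0,132,0,0,0],[0,0,132,0,0,0]]'; python3 -m inch '[[0,0,0,0,0,0],[0,0,0,0,0,0],[0,0,0,0,0,0],[0,0,0,0,0,0]]'
python3 - <<'E'
from h import *
im,d,p=grab("top"); P=cloud(d,p)
k=(mask(im,(60,80,40),(90,255,200),(185,90,325,285))>0)&(P[...,2]<.19)&(P[...,2]>.13); Q=P[k]; print(k.sum(),np.linalg.lstsq(np.c_[Q[:,:2]-[.5,0],np.ones(len(Q))],Q[:,2],rcond=None)[0])
im,d,p=grab("scene"); save("k.png",cv2.resize(im[60:260,130:370],None,fx=3,fy=3)); print(ctrl.get_state()["qd"])
E
```

```text
time: 20.68
position: [0.5623, -0.0059, 0.2319]
tool_rot: [-2.46, -1.95, 0.005]
ft_force: [0.1, -0.4, -7.6]
grip_width: 0.176
grip_force: 60.0
time: 21.18
position: [0.5624, -0.0059, 0.2321]
tool_rot: [-2.46, -1.95, 0.004]
ft_force: [0.7, 0.7, -6.7]
grip_width: 0.177
grip_force: 60.0
110 [-0.00686935  0.01453981  0.15795847]
[ 0.00159017 -0.00169648  0.00073415 -0.00013758  0.00059903 -0.00091174
  0.00075073]
```

View pics/k.png

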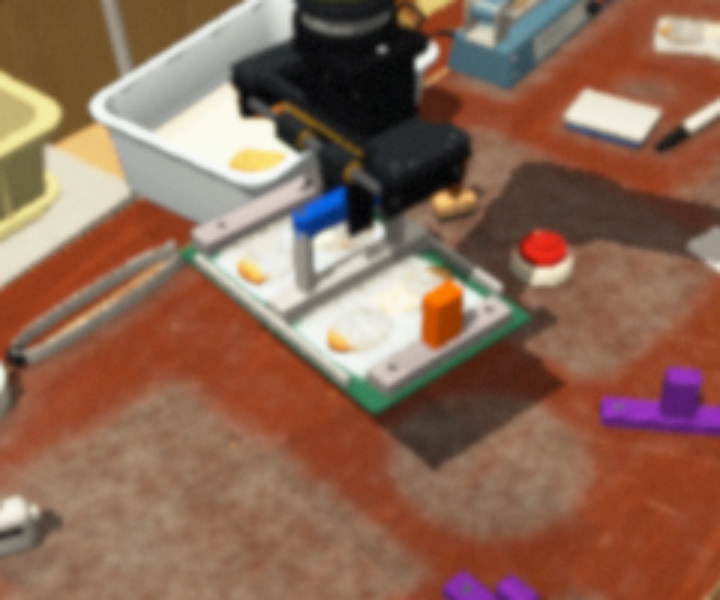

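The carrier hangs level, about 0.9° off, with its feet about 14.6 cm up. The bar (443,340) is flush against the near packet and both packets are in place, so I hand it in.

```bash
python3 -c "
from bench import ctrl; print(ctrl.close_job())"
```

```text
the job is handed in; nothing more can be done
None
```

The job is handed in, with no verdict returned: the stop bar is set flush and released, and the carrier is held level with its feet about 14.6 cm above the table, both packets and the bar in place.

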